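# Set a broom head under the pricking point and hold the press's index plunger out

### The arm

A 6-joint arm with a two-finger parallel gripper is mounted at the origin on the work surface. World frame = base frame: x ahead of the robot, y to its left, z up, the work surface at z = 0. Lengths are in mm, angles in rad, forces in N, time in s.
With the tool pointing down it reaches from about 300 to 875 mm from the base axis. Payload 4.2 kg.
Tool frame: the origin (TCP) lies midway between the tips of the shut fingers; the grasp point (between the pads) lies 19 mm behind it; z points along the fingers, y is the direction in which the jaws open and shut (so a half turn about z gives the same grasp; the last joint's range is limited). The gripper opens to 85 mm and grips with 20 to 120 N. Pads are 22 mm wide; open, the fingers measure 114 mm over their backs; the gripper's body (76 mm by 85 mm) begins 54 mm behind the grasp point. The pads swing forward as they close: fully open they stand 13 mm farther back than shut.
Start: joints at [-1.316, 0.32, 1.565, -0, 1.257, -0.02], TCP at [156.032, -553.443, 198.038] pointing down, gripper open.
Joint ranges: [-3.11, 3.11], [-0.84, 2.01], [0.21, 2.61], [-1.34, 4.49], [0.05, 2.63], [-2.56, 2.56]. Speed limits (rad/s): [2.57, 2.57, 3.14, 3.14, 3.14, 3.14].

### API

Orientations are given as a rotation vector (axis times angle).
In Python, from cell import env, vision gives the robot as it stands. The module is installed in compiled form; this text tells all that it offers.
- The arm moves only by the tool move_arm, never from a script. Its argument "increments" is text: rows parted by semicolons, each of 7 numbers parted by spaces: the shift along the tool's x, y, z in mm, then the turn, a rotation vector about the tool's x, y, z in rad, then the finger opening in mm, from 0 to 85.4. In form: dx dy dz wx wy wz fingers; .... A call has 1 to 8 rows; each row is the pose to reach, as a shift and turn from the pose measured when the call began, along the tool's axes at that moment; what a row does not reach only later rows make up. A row lasts 1/12 s, in which the tool goes at most 41.7 mm and 7.16 degrees, less where a joint would pass 70% of its speed; a pose out of reach is approached as far as the arm can. A call with a gripper value outside its range is refused whole. The fingers move at their own pace and stop on an object; "newtons" is the grip in N (left out, the last holds). Time passes only in rows, so rows that repeat a pose let the fingers close. It gives the time, the measured TCP pose, the force and the opening at its end, in the units of the state.
- env.state(): the state, without advancing time (a new reading comes with each control period).
- vision.read_camera(name): name is "scene" or "top" or "wrist"; returns the picture (420x560x3 uint8, red, green, blue); there is no depth.
- vision.camera_info(name): a dict with "K" (3x3 intrinsics, pixels), "cam_to_world" (4x4, takes a point from camera to world coordinates); the wrist camera has in their place "T_tool_cam" (4x4, takes a point from camera to tool coordinates, whose origin is the TCP and whose axes are the flange's). Camera axes: x right, y down, z forward; pixel columns grow to the right and rows downward; lengths in mm; the calibration is good to about 2 mm. A picture is of the moment at which its call begins: read the wrist's pose just before it. camera_info takes no time and is no camera call.
- env.finish_job(): hands the job in, once; it reports no verdict.
The state is a dict: "time_s": time; "joint_positions": joint angles; "dq": joint speeds; "effort": joint torques, N m; "position": TCP position; "eef_rot": TCP orientation; "wrist_force": force on the tool from outside, world axes, zero at the start; "ft_torque": the same for the moment, N m; "width": finger opening in mm.
Only numpy, scipy, OpenCV 4.12 (cv2) and the standard library are available. Lean on these libraries where they do the work, as an engineer would, in place of code of your own. Each camera call takes 0.05 s, during which the arm holds its last target.

### The job

Slide the broom head along the bed of the hand press, flat on the bed and against the fence, until its pencilled cross is right under the point of the raised ram. Only then let go of it, pull the ram's sprung index plunger fully back out of its hole by its knob and finish while still holding it there, so that I can bring the ram down; leave the lever and ram to me, do not shift the work again, and do not disturb the screwdriver, tin and pliers.

Things in the scene. Friction and masses are not known exactly. Their poses are not given: they have to be found in the camera images.
- press: Grey cast-iron hand arbor press bolted on a fixed chipboard base (220 x 530 x 18 mm, y -335 to +195 mm); place and yaw differ each time. Origin on the bench top exactly below the ram's point; x across, y along the bed, z up. The C-frame's column stands at y = +80 to +152 mm, its throat opens to -y. The hand lever, on the head's +x side, points up and back towards +y.
- fence (a point): Middle of the foot of the fence's working face, where it meets the bed: at (25, -137, 70) mm of the press frame. The bed is a level dark plywood strip, x -50 to +50 mm, y -332 to +58 mm, top at z = 70 mm. The fence is a wooden batten along all of the bed's +x side, face at x = +25 mm, 16 mm wide, 10 mm high over the bed.
- head_front (a point): Where the plunger's axis meets the front face of the press's head: at (0, -30, 238) mm of the press frame. The head: x -35 to +35 mm, y -30 to +42 mm, z 165 to 265 mm; the ram, 22 mm square, stands up through it at x = y = 0 to z = 290 mm.
- point_tip (a point): Tip of the steel pricking point under the raised ram, 120 mm above the bench, which leaves 16 mm over the broom head's top; at x = 0, y = 0 of the press frame, 25 mm from the fence's face.
- ram (a joint): How far the ram has come down, m: 0 = raised, 0.03 = bottom. Sprung up, geared to the lever, and locked by the index plunger while that is home.
- plunger (a joint): How far the index plunger is pulled out, m: 0 = home, pin 8 mm deep in the ram's hole; past 0.008 the pin is out of the hole; 0.012 = fully back, at its stop. It slides level along -y of the press frame, out of the head's front face, at x = 0, z = 238 mm. A spring draws it home with about 6 N at 0, rising to 10 N at 0.012; it does not latch.
- pull_knob: Round black ribbed knob of the plunger, 24 mm thick, 26 mm long, lying along y of the press frame, whose axes it shares; moves with the plunger. Origin at its centre: at (0, -61, 238) mm of the press frame when home, where it spans y -48 to -74 mm. Behind it only the plunger's sleeve and hexagon (25 mm across) up to the head: free all round, it can be pinched across x from above.
- broom_head: Loose beech broom head, a bar 50 (x) x 240 (y) x 34 (z) mm, about 0.28 kg, with a row of seven drilled holes along its top; it lies on the bed, askew and some mm off the fence. Origin at the centre of its underside; its +y end points into the press's throat.
- mark (a point): The pencilled cross in a ring of 8 mm inner diameter on top of the broom head, at x = 0, y = +80 mm, z = 34 mm of its frame: on the centre line, 40 mm from the end that points into the throat. With the broom head against the fence the cross is in line with the point.
- screwdriver: Screwdriver with a black handle, 200 mm long, lying on the bench on the robot's side of the press; leave alone.
- tin: Tin, 72 mm across, 85 mm tall, on the bench beyond the press; leave alone.
- pliers: Pliers, 150 mm long, lying on the bench beyond the bed; leave alone.
There are look-alikes about, which are no part of the job. Several things have the shape of the broom_head; the one meant has the colours described above.

How it is judged:
By the outcome, as a careful person would: the job done as asked, in the order asked, and still so for the second after the job is handed in, while the arm keeps its last pose, push and grip.
It also fails if it takes over 45 s, if anything falls off the work surface, if the arm or the gripper's body presses on something with over 40 N, if the wrist force passes 120 N, or if a joint passes its speed limit or range.

## Working session

There is one attempt and no reset: what is moved stays moved. The work goes in short steps, Python scripts to look and compute and a tool call to move; the robot and the scene stay as the last step left them, time stands still between calls to the robot, and variables do not carry over. Pictures are saved under pics/ and viewed, and the job is handed in when it is done.

Besides the shell and the picture viewer there is one more tool, called after "Call:" by a JSON object that holds its "name" and its "arguments", one argument or row to a line. move_arm: Moves the arm, as the interface text tells. Its arguments: {"type":"object","properties":{"increments":{"type":"string"},"newtons":{"type":"number"}},"required":["increments"]}

```bash
mkdir -p pics; python3 - <<'E'
from cell import env, vision
import cv2, numpy as np
s=env.state(); print({k:np.round(v,3) for k,v in s.items()})
for n in ["scene","top","wrist"]:
    im=vision.read_camera(n); cv2.imwrite(f"pics/{n}0.png",im[:,:,::-1])
    i=vision.camera_info(n); print(n,{k:np.round(v,3).tolist() if hasattr(v,'__len__') else v for k,v in i.items()})
E
```

```text
{'time_s': np.float64(0.0), 'joint_positions': array([-1.316,  0.32 ,  1.566, -0.   ,  1.257, -0.02 ]), 'dq': array([ 0.001,  0.001,  0.002, -0.001,  0.   ,  0.001]), 'effort': array([-1.0000e-03, -4.1553e+01, -2.3416e+01, -0.0000e+00,  8.0000e-03,
       -0.0000e+00]), 'position': array([ 155.878, -552.892,  197.181]), 'eef_rot': array([-3.11, -0.43,  0.  ]), 'wrist_force': array([-0.721,  0.37 ,  0.706]), 'ft_torque': array([ 0.035, -0.01 ,  0.021]), 'width': np.float64(85.488)}
scene {'K': [[386.333, 0.0, 281.225], [0.0, 386.333, 214.216], [0.0, 0.0, 1.0]], 'cam_to_world': [[-0.629, 0.459, -0.628, 1178.47], [0.778, 0.354, -0.52, 565.591], [-0.017, -0.815, -0.579, 750.773], [0.0, 0.0, 0.0, 1.0]]}
top {'K': [[510.3, 0.0, 282.756], [0.0, 510.3, 212.184], [0.0, 0.0, 1.0]], 'cam_to_world': [[-0.025, -0.98, 0.197, 263.776], [-1.0, 0.027, 0.011, -4.272], [-0.016, -0.197, -0.98, 1360.684], [0.0, 0.0, 0.0, 1.0]]}
wrist {'K': [[351.317, 0.0, 280.423], [0.0, 351.317, 214.268], [0.0, 0.0, 1.0]], 'T_tool_cam': [[0.001, -0.96, -0.281, 70.902], [1.0, 0.001, 0.0, 0.71], [-0.0, -0.281, 0.96, -175.689], [0.0, 0.0, 0.0, 1.0]]}
```

View pics/scene0.png

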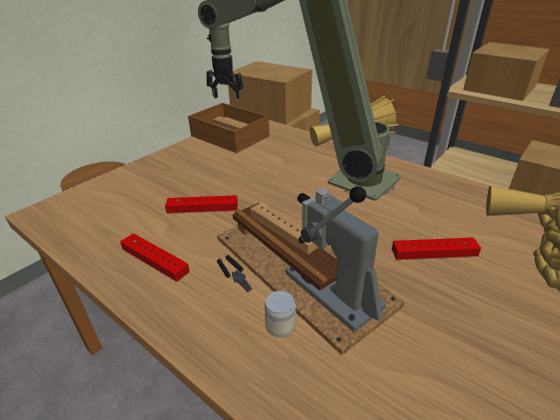

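View pics/top0.png

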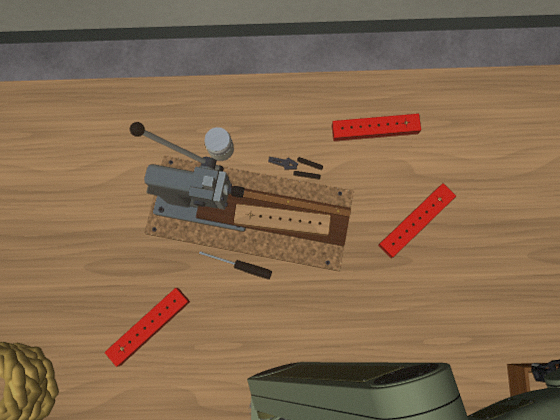

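View pics/wrist0.png

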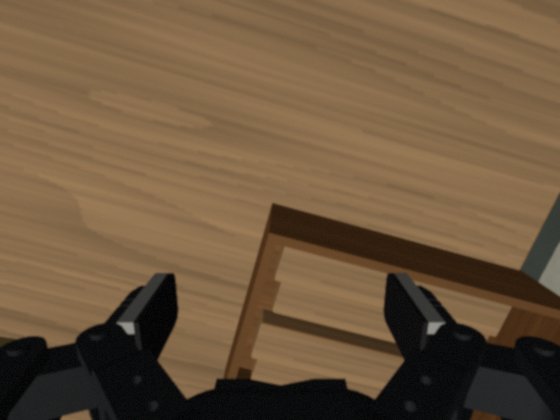

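Candidates: beech bar on the bed, top (283,220), and red bars at (376,127), (417,220) and (147,327). The description says beech on the bed, so it's the first. Close crop to check.

```bash
python3 - <<'E'
import cv2
im=cv2.imread("pics/top0.png")[140:285,135:365]
cv2.imwrite("pics/top0c.png",cv2.resize(im,None,fx=3.47,fy=3.47,interpolation=cv2.INTER_CUBIC))
im=cv2.imread("pics/scene0.png")[170:360,210:410]
cv2.imwrite("pics/scene0c.png",cv2.resize(im,None,fx=3.15,fy=3.15,interpolation=cv2.INTER_CUBIC))
E
```

```text
(no output)
```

View pics/top0c.png

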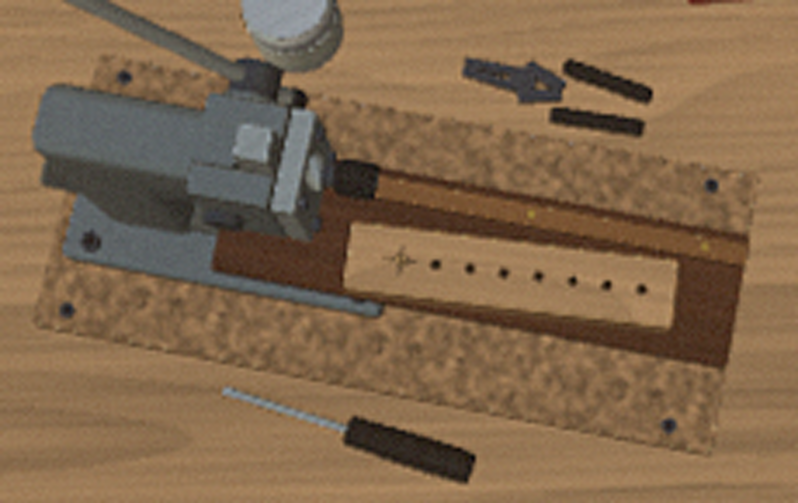

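View pics/scene0c.png

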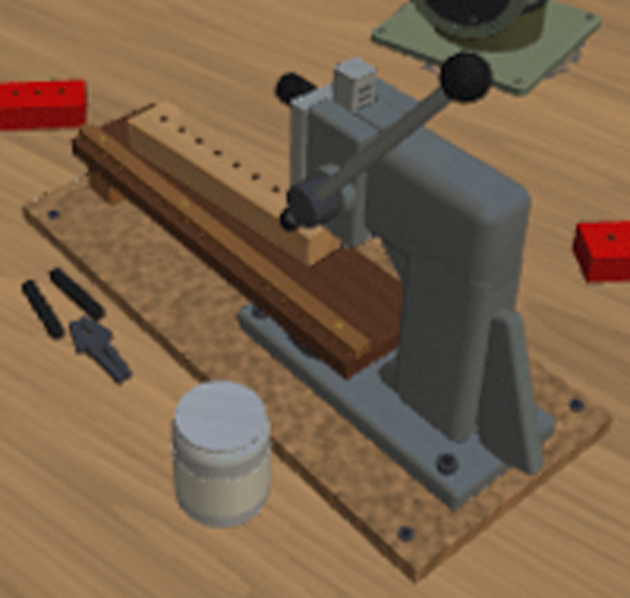

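```bash
cat > h.py <<'E'
import numpy as np, cv2
from scipy.optimize import least_squares
from scipy.spatial.transform import Rotation as R
from cell import env, vision
def cam(n):
    i=vision.camera_info(n); return np.array(i["K"]),np.array(i["cam_to_world"])
def wcam(state):
    i=vision.camera_info("wrist"); T=np.eye(4);T[:3,:3]=R.from_rotvec(state["eef_rot"]).as_matrix();T[:3,3]=state["position"]
    return np.array(i["K"]),T@np.array(i["T_tool_cam"])
def proj(K,T,P):
    P=np.atleast_2d(P);c=(P-T[:3,3])@T[:3,:3]; u=c@K.T; return u[:,:2]/u[:,2:]
def ray(K,T,uv,z):
    d=T[:3,:3]@np.linalg.solve(K,[uv[0],uv[1],1]); return T[:3,3]+d*(z-T[2,3])/d[2]
def pw(p,P):
    c,s=np.cos(p[2]),np.sin(p[2]);P=np.atleast_2d(P).astype(float)
    return np.c_[p[0]+c*P[:,0]-s*P[:,1],p[1]+s*P[:,0]+c*P[:,1],P[:,2]]
E
python3 - <<'E'
from h import *
t=lambda c,r:(135+c/3.47,140+r/3.47); s=lambda c,r:(210+c/3.15,170+r/3.15)
obs=[("top",(110,-335,18),t(757,175)),("top",(-110,-335,18),t(712,452)),("top",(-110,195,18),t(38,322)),("top",(110,195,18),t(105,55)),("top",(-50,-332,70),t(722,366)),("top",(0,0,290),t(254,143)),("top",(0,-61,238),t(355,179)),
("scene",(110,195,18),s(415,575)),("scene",(-110,195,18),s(608,415)),("scene",(110,-335,18),s(28,210)),("scene",(0,0,290),s(356,72)),("scene",(0,-61,238),s(293,88))]
C={n:cam(n) for n in("top","scene")}
f=lambda p:np.concatenate([proj(*C[n],pw(p,P))[0]-o for n,P,o in obs])
r=least_squares(f,[500,100,0.1],loss='soft_l1',x_scale=[100,100,1]); print(r.x); print(r.fun.reshape(-1,2).round(1).tolist())
np.save("press.npy",r.x)
for nm,c in dict(mark=(401,260),a=(350,223),b=(343,291),c=(672,326),d=(678,261)).items():
    w=ray(*C["top"],t(*c),104); q=w[:2]-r.x[:2];cc,ss=np.cos(r.x[2]),np.sin(r.x[2]); print(nm,w.round(1),"press",(np.array([cc*q[0]+ss*q[1],-ss*q[0]+cc*q[1]])).round(1))
p=r.x
for P in [(0,-61,238),(25,-137,70)]: print(P,pw(p,P).round(1))
E
```

```text
[ 5.53676327e+02  1.68727369e+02 -2.17711371e-01]
[[0.5, -0.0], [-0.5, 0.3], [-1.9, -0.0], [-1.8, -0.6], [1.4, -0.1], [-0.4, -0.5], [0.4, -0.1], [-0.1, -1.9], [1.4, -0.0], [-2.5, -2.2], [-0.9, -1.7], [0.7, 1.3]]
mark [512.   90.8 104. ] press [-23.8 -85.1]
a [540.5 127.6 104. ] press [ -4.  -43.1]
b [490.4 132.9 104. ] press [-54.1 -48.6]
c [ 458.4 -103.   104. ] press [ -34.3 -285.9]
d [ 505.7 -109.4  104. ] press [  13.2 -281.9]
(0, -61, 238) [[540.5 109.2 238. ]]
(25, -137, 70) [[548.5  29.6  70. ]]
```

```bash
cat >> h.py <<'E'
press=np.load("press.npy")
def inc(xyz_press=None,yaw=0.0,world=None,ps=None):
    """TCP target in press frame (x,y,z), tool y along press +x turned by yaw (rad, rel press), straight down."""
    s=env.state(); ps=press if ps is None else ps
    w=pw(ps,xyz_press)[0] if world is None else np.array(world)
    a=ps[2]+yaw
    yt=np.array([np.cos(a),np.sin(a),0]);zt=np.array([0,0,-1.]);Rt=np.c_[np.cross(yt,zt),yt,zt]
    R0=R.from_rotvec(s["eef_rot"]).as_matrix()
    print("target",w.round(1),"shift",(R0.T@(w-s["position"])).round(1),"rot",R.from_matrix(R0.T@Rt).as_rotvec().round(3))
def st():
    s=env.state(); p=press
    q=s["position"][:2]-p[:2];c,n=np.cos(p[2]),np.sin(p[2]);f=s["wrist_force"]
    print("t",round(float(s["time_s"]),2),"tcp press",np.round([c*q[0]+n*q[1],-n*q[0]+c*q[1],s["position"][2]],1),"F press",np.round([c*f[0]+n*f[1],-n*f[0]+c*f[1],f[2]],1),"w",round(float(s["width"]),1))
E
python3 - <<'E'
from h import *
inc((-13.5,-245,250),0.072)
E
```

```text
target [487.6 -67.6 250. ] shift [ 450.9 -377.3  -52.1] rot [-1.00e-03 -1.00e-03 -1.15e+00]
```

Call:
{"name": "move_arm", "arguments": {
  "increments": "451 -377 -52 0 0 -1.15 85; 451 -377 -52 0 0 -1.15 85; 451 -377 -52 0 0 -1.15 85; 451 -377 -52 0 0 -1.15 85; 451 -377 -52 0 0 -1.15 85; 451 -377 -52 0 0 -1.15 85; 451 -377 -52 0 0 -1.15 85; 451 -377 -52 0 0 -1.15 85"
}}

```text
time_s: 0.82
position: [343.8, -277.3, 227.4]
eef_rot: [-2.519, -1.876, -0.001]
wrist_force: [0.7, -0.1, 0.4]
width: 84.8
```

```bash
python3 - <<'E'
from h import *
inc((-13.5,-245,250),0.072);st()
E
```

```text
target [487.6 -67.6 250. ] shift [242.1  77.7 -22.3] rot [-0.    -0.001 -0.145]
t 0.82 tcp press [-108.6 -480.9  227.4] F press [0.7 0.1 0.4] w 84.8
```

Call:
{"name": "move_arm", "arguments": {
  "increments": "242 78 -22 0 0 -0.145 85; 242 78 -22 0 0 -0.145 85; 242 78 -22 0 0 -0.145 85; 242 78 -22 0 0 -0.145 85; 242 78 -22 0 0 -0.145 85; 242 78 -22 0 0 -0.145 85; 242 78 -22 0 0 -0.145 85; 242 78 -22 0 0 -0.145 85"
}}

```text
time_s: 1.48
position: [488.8, -65.9, 249.3]
eef_rot: [-2.371, -2.059, -0.001]
wrist_force: [-0.0, -0.1, -0.2]
width: 85.1
```

```bash
python3 - <<'E'
from h import *
st(); s=env.state(); im=vision.read_camera("wrist"); cv2.imwrite("pics/w1.png",cv2.resize(im[:,:,::-1],None,fx=1.4,fy=1.4,interpolation=cv2.INTER_CUBIC))
np.save("s1.npy",np.r_[s["position"],s["eef_rot"]])
E
```

```text
t 1.48 tcp press [ -12.7 -243.   249.3] F press [-0.  -0.1 -0.2] w 85.1
```

View pics/w1.png

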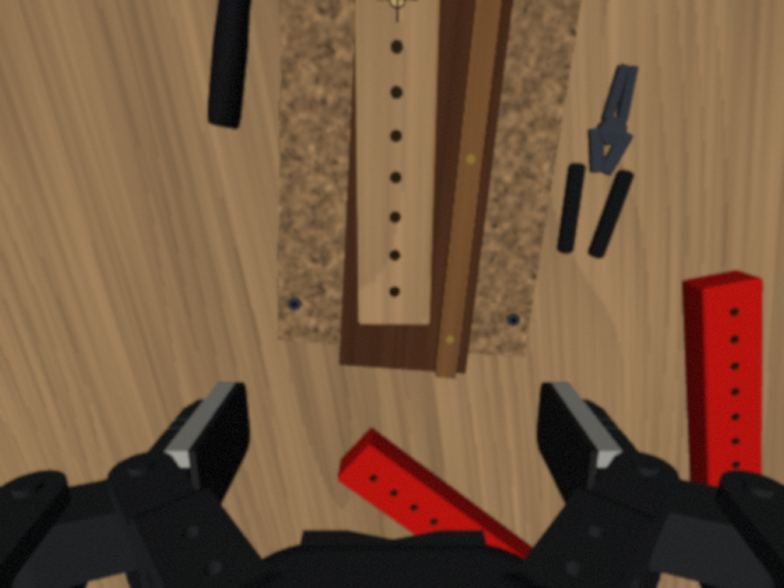

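Wrist view: bar's end edge at (358–430, 325), mark at top (397,3), fence face edge from (474,0) to (436,376), bed corners (340,364) and (465,373).

```bash
cat >> h.py <<'E'
def topress(w,p=None):
    p=press if p is None else p
    q=w[:2]-p[:2];c,n=np.cos(p[2]),np.sin(p[2]);return np.array([c*q[0]+n*q[1],-n*q[0]+c*q[1]])
E
python3 - <<'E'
from h import *
a=np.load("s1.npy");C=wcam(dict(position=a[:3],eef_rot=a[3:]))
for nm,c,z in [("mark",(397,3),104),("hole1",(397,47),104),("hole7",(394,292),104),("endL",(358,325),104),("endR",(430,325),104),("f0",(474,0),80),("f1",(436,376),80),("fout1",(454,378),80),("bedL",(340,364),70),("bedR",(465,373),70),("baseL",(278,341),18),("baseR",(527,357),18)]:
    w=ray(*C,np.array(c)/1.4,z); print(nm,w.round(1),topress(w).round(1))
inc((-14,-253,83),0.072)
E
```

```text
mark [512.8  87.8 104. ] [-22.5 -87.9]
hole1 [509.6  65.  104. ] [ -20.6 -110.8]
hole7 [487.  -83.5 104. ] [ -10.6 -260.7]
endL [ 459.1 -103.5  104. ] [ -33.5 -286.2]
endR [ 508.3 -110.4  104. ] [  16.  -282.3]
f0 [561.4  89.   80. ] [ 24.7 -76.2]
f1 [ 508.7 -160.6   80. ] [  27.3 -331.2]
fout1 [ 522.2 -164.2   80. ] [  41.2 -331.8]
bedL [ 435.9 -144.7   70. ] [ -47.3 -331.5]
bedR [ 531.9 -166.    70. ] [  51.  -331.5]
baseL [ 376.2 -137.1   18. ] [-107.2 -337. ]
baseR [ 593.1 -183.1   18. ] [ 114.5 -335. ]
target [485.4 -75.3  83. ] shift [ -8.2  -0.9 166.2] rot [-0.002 -0.     0.003]
```

Call:
{"name": "move_arm", "arguments": {
  "increments": "-9 2 60 0 0 0.003 85; -9 2 120 0 0 0.003 85; -9 2 150 0 0 0.003 85; -9 2 170 0 0 0.003 85; -9 2 170 0 0 0.003 85; -9 2 170 0 0 0.003 85"
}}

```text
time_s: 2.03
position: [485.4, -77.5, 77.6]
eef_rot: [-2.375, -2.047, 0.008]
wrist_force: [0.9, 1.0, -0.3]
width: 85.1
```

```bash
python3 - <<'E'
from h import *
st(); inc((-11,-253,78),0.072);s=env.state(); im=vision.read_camera("wrist"); cv2.imwrite("pics/w2.png",cv2.resize(im[:,:,::-1],None,fx=1.4,fy=1.4,interpolation=cv2.INTER_CUBIC))
np.save("s2.npy",np.r_[s["position"],s["eef_rot"]])
E
```

```text
t 2.03 tcp press [ -13.4 -255.2   77.6] F press [ 0.7  1.2 -0.3] w 85.1
target [488.3 -75.9  78. ] shift [ 2.   2.6 -0.5] rot [-0.008 -0.    -0.002]
```

View pics/w2.png

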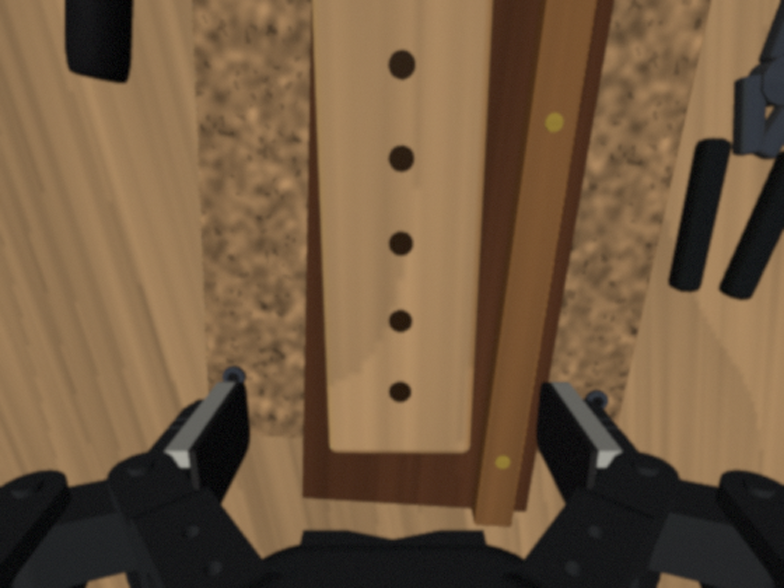

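Bar's end edge at (330–470, 452), between the fingers (247 and 537). Check end position from this second view.

```bash
python3 - <<'E'
from h import *
a=np.load("s2.npy");C=wcam(dict(position=a[:3],eef_rot=a[3:]))
for nm,c,z in [("endL",(331,452),104),("endR",(470,452),104),("hole7",(400,392),104),("hole3",(402,65),104),("f0",(546,0),80),("f1",(473,524),80),("bedL",(303,497),70),("bedR",(527,511),70)]:
    w=ray(*C,np.array(c)/1.4,z); print(nm,w.round(1),topress(w).round(1))
print(proj(*C,a[:3])*1.4)
# height of hole7 / end from two views
b=np.load("s1.npy");D=wcam(dict(position=b[:3],eef_rot=b[3:]))
for u,v in [((394,292),(400,392)),((394,325),(400.5,452)),((436,376),(473,524)),((340,364),(303,497))]:
    f=lambda P:np.r_[proj(*D,P)[0]-np.array(u)/1.4,proj(*C,P)[0]-np.array(v)/1.4]
    print(least_squares(f,[490,-80,100]).x.round(1))
inc((-11,-253,78),0.072)
E
```

```text
endL [ 460.  -102.4  104. ] [ -32.9 -285. ]
endR [ 507.9 -109.3  104. ] [  15.3 -281.3]
hole7 [487.1 -83.1 104. ] [ -10.6 -260.2]
hole3 [501.9  15.8 104. ] [ -17.6 -160.5]
f0 [549.6  31.3  80. ] [  25.7 -135.1]
f1 [ 507.3 -160.6   80. ] [  25.9 -331.5]
bedL [ 435.3 -144.6   70. ] [ -47.9 -331.5]
bedR [ 532.3 -165.8   70. ] [  51.4 -331.3]
[[393.20441628 347.7841968 ]]
[487.  -84.1 102. ]
[ 483.7 -108.1  100.6]
[ 507.7 -160.9   79.5]
[ 435.6 -144.3   70.5]
target [488.3 -75.9  78. ] shift [1.8 0.1 1.8] rot [-0.002 -0.    -0.002]
```

Call:
{"name": "move_arm", "arguments": {
  "increments": "2 0 1 0 0 0 45; 2 0 1 0 0 0 45; 2 0 1 0 0 0 45; 2 0 1 0 0 0 45; 2 0 1 0 0 0 45; 2 0 1 0 0 0 45",
  "newtons": 35
}}

```text
time_s: 2.58
position: [488.5, -75.6, 79.4]
eef_rot: [-2.378, -2.051, 0.001]
wrist_force: [-0.4, 0.9, 0.4]
width: 45.2
```

```bash
python3 - <<'E'
from h import *
st(); s=env.state(); im=vision.read_camera("wrist"); cv2.imwrite("pics/w3.png",cv2.resize(im[:,:,::-1],None,fx=1.4,fy=1.4,interpolation=cv2.INTER_CUBIC))
np.save("s3.npy",np.r_[s["position"],s["eef_rot"]])
E
```

```text
t 2.58 tcp press [ -10.8 -252.7   79.4] F press [-0.5  0.8  0.4] w 45.2
```

View pics/w3.png

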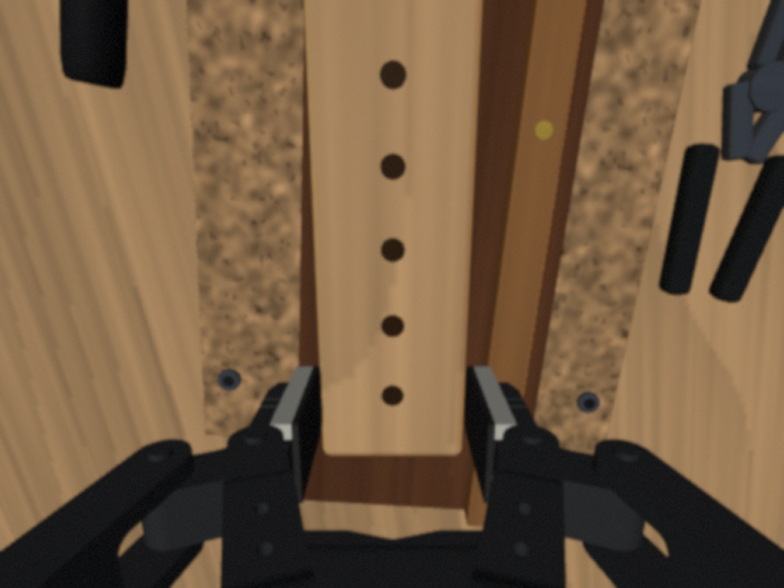

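Call:
{"name": "move_arm", "arguments": {
  "increments": "0 0 0 0 0 0 30; 0 0 0 0 0 0 30; 0 0 0 0 0 0 30",
  "newtons": 35
}}

```text
time_s: 2.88
position: [488.4, -75.6, 79.1]
eef_rot: [-2.378, -2.051, 0.001]
wrist_force: [0.3, 0.3, 0.2]
width: 29.9
```

```bash
python3 - <<'E'
from h import *
st(); s=env.state(); im=vision.read_camera("wrist"); cv2.imwrite("pics/w4.png",cv2.resize(im[:,:,::-1],None,fx=1.4,fy=1.4,interpolation=cv2.INTER_CUBIC))
E
```

```text
t 2.88 tcp press [ -11.  -252.7   79.1] F press [0.3 0.3 0.2] w 29.9
```

View pics/w4.png

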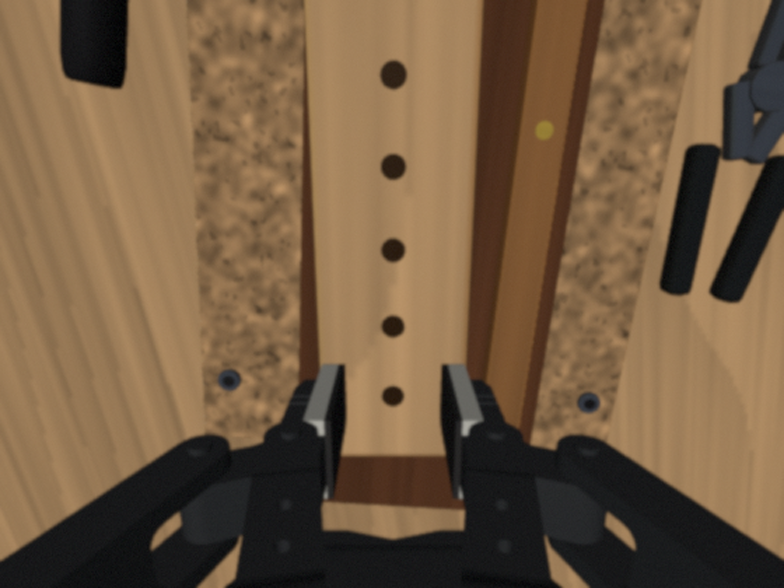

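The fingers closed to 30 mm over a 50 mm bar with no force, so the tips seem to be above the bar. Check with the scene camera.

```bash
python3 - <<'E'
from h import *
im=vision.read_camera("scene"); cv2.imwrite("pics/sc4.png",cv2.resize(im[130:290,170:370,::-1],None,fx=3.7,fy=3.7,interpolation=cv2.INTER_CUBIC))
s=env.state();K,T=cam("scene")
for dz in (0,20,37): print(dz,(proj(K,T,s["position"]+[0,0,dz])-[170,130])*3.7)
E
```

```text
0 [[345.0187376  316.37498306]]
20 [[343.93235983 296.05878901]]
37 [[342.99149145 278.4637452 ]]
```

View pics/sc4.png

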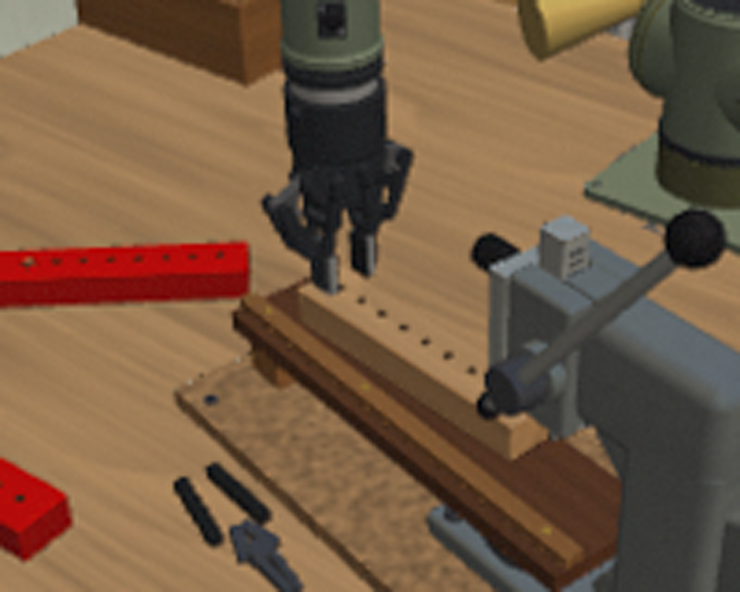

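Confirmed: finger tips really end about 37 mm short of the stated TCP (scene pixel (344,280) against the predicted (345,316)). I'll open and go down about 35 mm.

Call:
{"name": "move_arm", "arguments": {
  "increments": "0 0 0 0 0 0 78; 0 0 0 0 0 0 78; 0 0 0 0 0 0 78; 0 0 0 0 0 0 78; 0 0 12 0 0 0 78; 0 0 24 0 0 0 78; 0 0 34 0 0 0 78; 0 0 34 0 0 0 78"
}}

```text
time_s: 3.65
position: [486.7, -75.3, 43.3]
eef_rot: [-2.376, -2.049, 0.006]
wrist_force: [-0.7, 0.1, -0.2]
width: 78.0
```

```bash
python3 - <<'E'
from h import *
st(); s=env.state(); im=vision.read_camera("wrist"); cv2.imwrite("pics/w5.png",cv2.resize(im[:,:,::-1],None,fx=1.4,fy=1.4,interpolation=cv2.INTER_CUBIC))
im=vision.read_camera("scene"); cv2.imwrite("pics/sc5.png",cv2.resize(im[130:290,170:370,::-1],None,fx=3.7,fy=3.7,interpolation=cv2.INTER_CUBIC))
E
```

```text
t 3.65 tcp press [ -12.7 -252.7   43.3] F press [-0.7 -0.1 -0.2] w 78.0
```

View pics/w5.png

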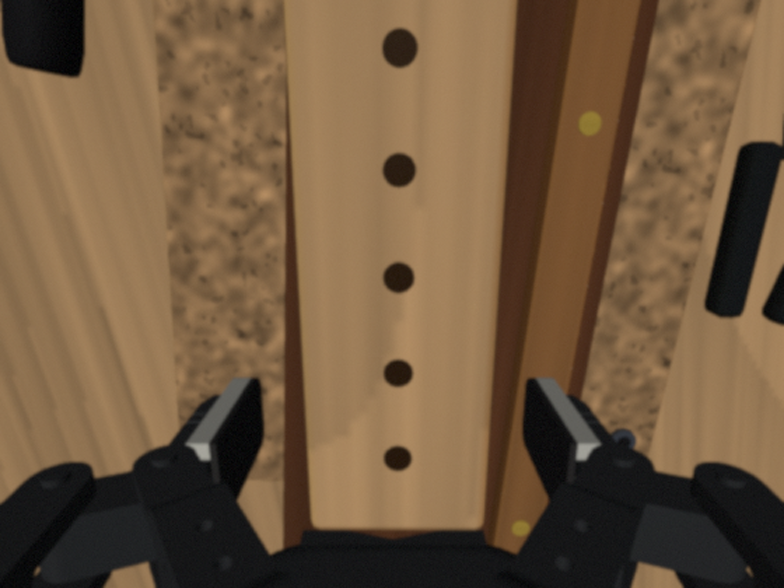

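View pics/sc5.png

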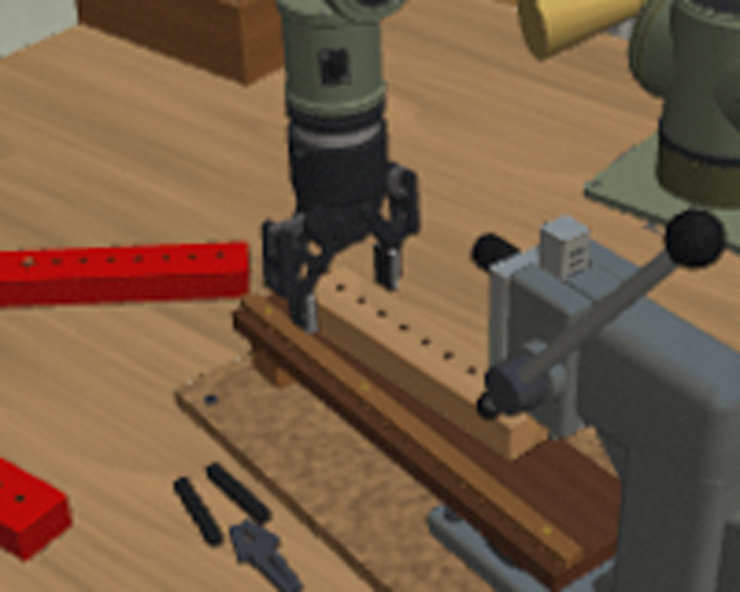

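Call:
{"name": "move_arm", "arguments": {
  "increments": "0 1 0 0 0 0 40; 0 1 0 0 0 0 40; 0 1 0 0 0 0 40; 0 1 0 0 0 0 40; 0 1 0 0 0 0 40; 0 1 0 0 0 0 40",
  "newtons": 35
}}

```text
time_s: 4.25
position: [489.6, -75.8, 45.6]
eef_rot: [-2.378, -2.051, 0.001]
wrist_force: [-0.9, 0.5, 5.9]
width: 49.2
```

```bash
python3 - <<'E'
from h import *
st(); s=env.state(); im=vision.read_camera("wrist"); cv2.imwrite("pics/w6.png",cv2.resize(im[:,:,::-1],None,fx=1.4,fy=1.4,interpolation=cv2.INTER_CUBIC))
np.save("s6.npy",np.r_[s["position"],s["eef_rot"]])
im=vision.read_camera("scene"); cv2.imwrite("pics/sc6.png",cv2.resize(im[130:290,170:370,::-1],None,fx=3.7,fy=3.7,interpolation=cv2.INTER_CUBIC))
E
```

```text
t 4.25 tcp press [  -9.7 -252.6   45.6] F press [-1.   0.3  5.9] w 49.2
```

View pics/w6.png

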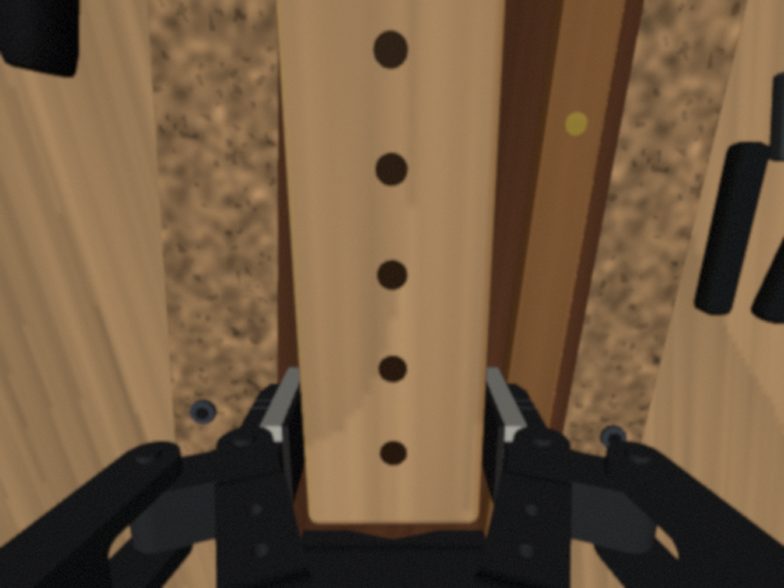

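View pics/sc6.png

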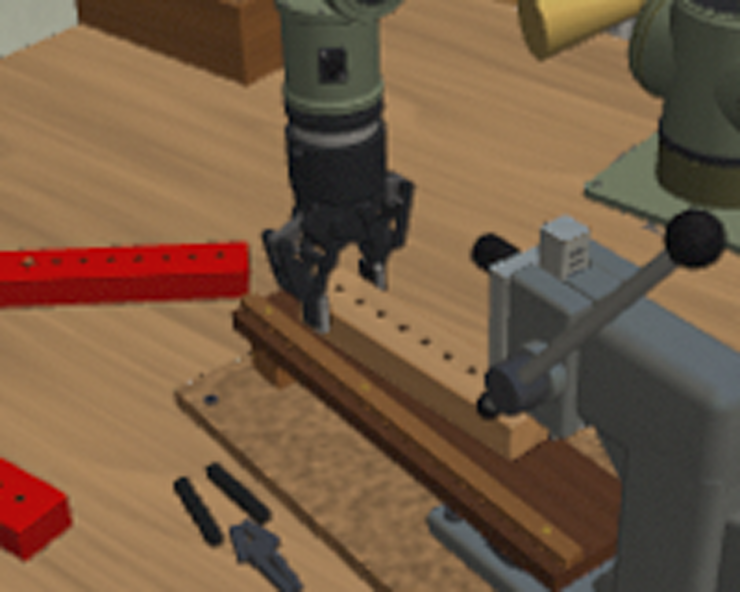

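```bash
python3 - <<'E'
from h import *
inc((-10,-235,45),0.0)
inc((-4,-176,45),0.0)
E
```

```text
target [493.2 -58.6  45. ] shift [17.6  0.9  0.6] rot [-0.001  0.     0.071]
target [511.8  -2.3  45. ] shift [76.  11.1  0.6] rot [-0.001  0.     0.071]
```

Call:
{"name": "move_arm", "arguments": {
  "increments": "6 0 0 0 0 0.02 40; 12 0 0 0 0 0.045 40; 19 1 0 0 0 0.071 40; 32 3 0 0 0 0.071 40; 46 6 0 0 0 0.071 40; 61 8 0 0 0 0.071 40; 76 11 0 0 0 0.071 40; 76 11 0 0 0 0.071 40"
}}

```text
time_s: 5.02
position: [512.6, -0.4, 45.6]
eef_rot: [-2.448, -1.967, -0.002]
wrist_force: [1.0, 2.7, 1.1]
width: 49.0
```

```bash
python3 - <<'E'
from h import *
st(); s=env.state(); im=vision.read_camera("wrist"); cv2.imwrite("pics/w7.png",cv2.resize(im[:,:,::-1],None,fx=1.4,fy=1.4,interpolation=cv2.INTER_CUBIC))
np.save("s7.npy",np.r_[s["position"],s["eef_rot"]]);st()
E
```

```text
t 5.02 tcp press [  -3.6 -174.    45.6] F press [0.3 2.9 1.1] w 49.0
t 5.07 tcp press [  -3.7 -174.7   45.6] F press [1.1 2.5 0.8] w 49.7
```

View pics/w7.png

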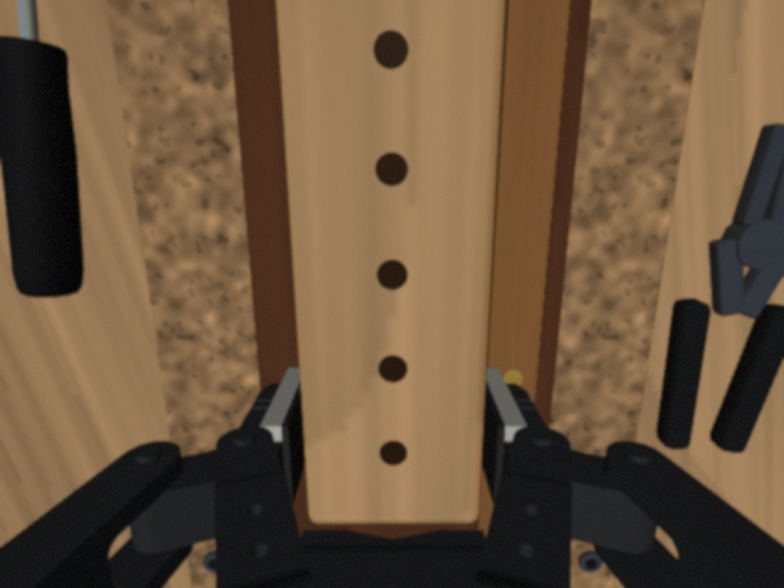

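```bash
python3 - <<'E'
from h import *
a=np.load("s7.npy");C=wcam(dict(position=a[:3],eef_rot=a[3:]))
for nm,c,z in [("endL",(308,523),104),("endR",(478,523),104),("hole7",(393,453),104),("hole3",(391,49),104),("foutL",(582,0),70),("foutB",(553,370),70),("fo0",(572,0),80),("fo1",(543,370),80),("b0",(229,0),70),("b1",(262,370),70)]:
    w=ray(*C,np.array(c)/1.4,z); print(nm,w.round(1),topress(w).round(1))
inc((0,-172,45),0.0)
E
```

```text
endL [482.2 -24.9 104. ] [ -28.  -204.5]
endR [529.8 -35.3 104. ] [  20.8 -204.4]
hole7 [510.9  -7.6 104. ] [  -3.6 -181.4]
hole3 [532.   90.3 104. ] [ -4.2 -81.3]
foutL [586.7  97.3  70. ] [ 47.6 -62.6]
foutB [565.3 -10.1  70. ] [  49.9 -172.1]
fo0 [580.3  95.9  80. ] [ 41.7 -65.3]
fo1 [559.7  -4.2  80. ] [  43.2 -167.6]
b0 [492.8 117.9  70. ] [-48.4 -62.8]
b1 [470.2  10.8  70. ] [ -47.4 -172.2]
target [516.5   0.8  45. ] shift [2.7 3.7 0.6] rot [-0.    -0.001  0.001]
```

Call:
{"name": "move_arm", "arguments": {
  "increments": "4 0 0 0 0 0 40; 4 2 0 0 0 0 40; 4 4 0 0 0 0 40; 4 5 0 0 0 0 40; 4 6 0 0 0 0 40; 4 6 0 0 0 0 40"
}}

```text
time_s: 5.57
position: [517.5, 1.3, 45.6]
eef_rot: [-2.447, -1.965, 0.002]
wrist_force: [-5.6, 1.3, 5.5]
width: 49.2
```

```bash
python3 - <<'E'
from h import *
st(); s=env.state(); im=vision.read_camera("wrist"); cv2.imwrite("pics/w8.png",cv2.resize(im[:,:,::-1],None,fx=1.4,fy=1.4,interpolation=cv2.INTER_CUBIC))
im=vision.read_camera("scene"); cv2.imwrite("pics/sc8.png",cv2.resize(im[160:290,240:370,::-1],None,fx=4.6,fy=4.6,interpolation=cv2.INTER_CUBIC))
np.save("s8.npy",np.r_[s["position"],s["eef_rot"]]);st()
E
```

```text
t 5.57 tcp press [   0.8 -171.3   45.6] F press [-5.7  0.1  5.5] w 49.2
t 5.67 tcp press [   0.8 -171.3   45.6] F press [-5.7 -0.1  5.2] w 49.6
```

View pics/w8.png

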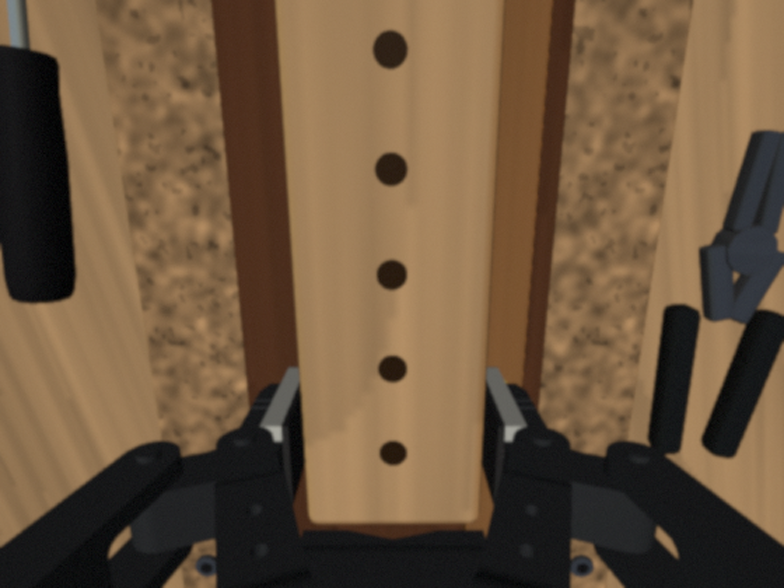

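View pics/sc8.png

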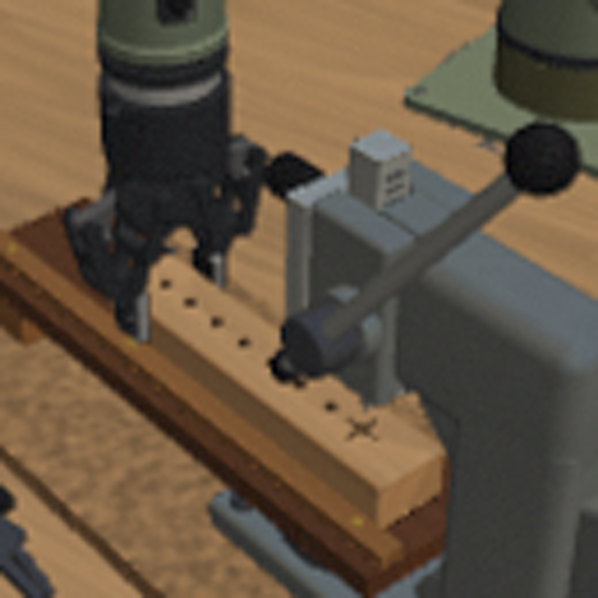

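```bash
python3 - <<'E'
from h import *
C=cam("scene"); z=4.6;o=[240,160]
w=ray(*C,np.array([362,430])/z+o,104);print("mark scene",w.round(1),topress(w).round(1))
for P in [(0,0,120),(0,0,104),(25,40,104),(25,-200,104),(-25,40,104),(25,40,80)]: print(P,((proj(*C,pw(press,P))[0]-o)*z).round(0))
for P in [(0,0,290),(0,-61,238)]: print(P,((proj(*C,pw(press,P))[0]-o)*z).round(0))
a=np.load("s8.npy");C=wcam(dict(position=a[:3],eef_rot=a[3:]))
for nm,c,z in [("endL",(308,523),104),("endR",(477,523),104),("hole7",(393,453),104),("hole3",(390,49),104),("fo0",(553,0),80),("fo1",(525,370),80),("b0",(211,0),70),("b1",(248,370),70),("r0",(575,0),70),("r1",(542,370),70),("barR0",(503,0),104),("barR1",(487,370),104)]:
    w=ray(*C,np.array(c)/1.4,z); print(nm,w.round(1),topress(w).round(1))
E
```

```text
mark scene [552.6 167.5 104. ] [-0.8 -1.4]
(0, 0, 120) [364. 410.]
(0, 0, 104) [363. 432.]
(25, 40, 104) [380. 491.]
(25, -200, 104) [109. 283.]
(-25, 40, 104) [447. 450.]
(25, 40, 80) [378. 524.]
(0, 0, 290) [378. 143.]
(0, -61, 238) [293. 180.]
endL [487.2 -23.3 104. ] [ -23.4 -201.8]
endR [534.5 -33.6 104. ] [  25.  -201.7]
hole7 [516.  -6. 104.] [   0.9 -178.8]
hole3 [536.9  92.  104. ] [  0.2 -78.6]
fo0 [580.5  98.5  80. ] [ 41.4 -62.8]
fo1 [559.1  -1.4  80. ] [  42.1 -164.9]
b0 [493.  120.6  70. ] [-48.8 -60.1]
b1 [470.4  13.4  70. ] [ -47.7 -169.6]
r0 [589.7  99.2  70. ] [ 50.2 -60.1]
r1 [566.5  -7.6  70. ] [  50.6 -169.4]
barR0 [562.2  96.  104. ] [ 24.  -69.2]
barR1 [545.1  12.9 104. ] [  25.3 -154. ]
```

Call:
{"name": "move_arm", "arguments": {
  "increments": "1 0 0 0 0 0 40; 2.7 0.5 0 0 0 0 40; 2.7 1.5 0 0 0 0 40; 2.7 1.5 0 0 0 0 40"
}}

```text
time_s: 6.0
position: [517.7, 2.6, 45.7]
eef_rot: [-2.447, -1.963, 0.008]
wrist_force: [-6.8, -3.0, 7.0]
width: 49.3
```

```bash
python3 - <<'E'
from h import *
st()
E
```

```text
t 6.0 tcp press [   0.8 -170.    45.7] F press [-6.  -4.4  7. ] w 49.3
```

Call:
{"name": "move_arm", "arguments": {
  "increments": "2.5 1 0 0 0 0 40; 2.5 1.5 0 0 0 0 40; 2.5 1.5 0 0 0 0 40; 2.5 1.5 0 0 0 0 40"
}}

```text
time_s: 6.33
position: [517.8, 3.4, 45.8]
eef_rot: [-2.447, -1.961, 0.014]
wrist_force: [-7.4, -5.4, 8.1]
width: 49.2
```

```bash
python3 - <<'E'
from h import *
st(); s=env.state(); im=vision.read_camera("wrist"); cv2.imwrite("pics/w9.png",cv2.resize(im[:,:,::-1],None,fx=1.4,fy=1.4,interpolation=cv2.INTER_CUBIC))
im=vision.read_camera("scene"); cv2.imwrite("pics/sc9.png",cv2.resize(im[160:290,240:370,::-1],None,fx=4.6,fy=4.6,interpolation=cv2.INTER_CUBIC))
np.save("s9.npy",np.r_[s["position"],s["eef_rot"]]);st()
E
```

```text
t 6.33 tcp press [   0.7 -169.1   45.8] F press [-6.1 -6.9  8.1] w 49.2
t 6.43 tcp press [   0.7 -169.2   45.7] F press [-5.9 -6.5  8.4] w 49.0
```

View pics/w9.png

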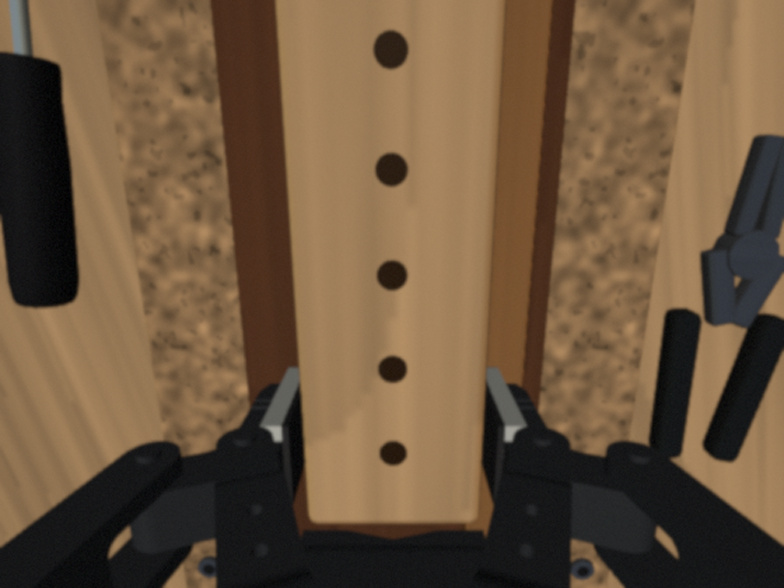

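View pics/sc9.png

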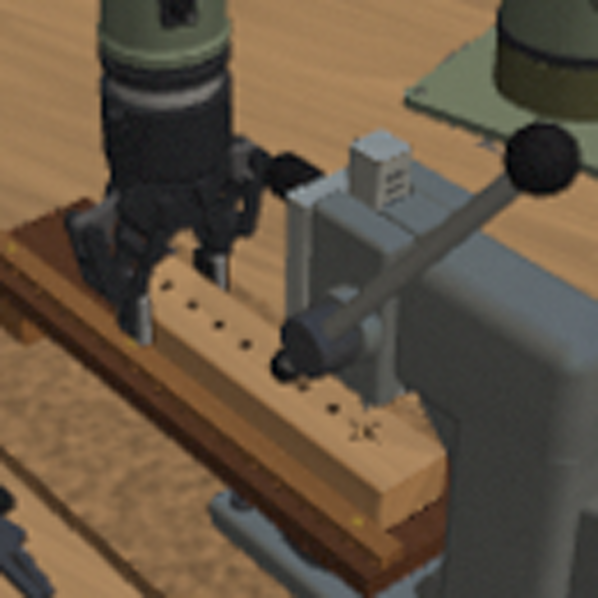

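Call:
{"name": "move_arm", "arguments": {
  "increments": "0 0.5 0 0 0 0 40; 0 0.5 0 0 0 0 45; 0 0 0 0 0 0 80; 0 0 0 0 0 0 80; 0 0 0 0 0 0 80; 0 0 0 0 0 0 80; 0 0 -20 0 0 0 80; 0 0 -50 0 0 0 80"
}}

```text
time_s: 7.1
position: [516.2, 3.5, 93.7]
eef_rot: [-2.443, -1.959, 0.022]
wrist_force: [0.0, -0.5, -0.8]
width: 80.0
```

```bash
python3 - <<'E'
from h import *
st()
# tilted look pose: camera aims at tip from -y, elevation 35deg
i=vision.camera_info("wrist");Tc=np.array(i["T_tool_cam"]);s=env.state()
R0=R.from_rotvec(s["eef_rot"]).as_matrix()
p=press;yp=np.array([-np.sin(p[2]),np.cos(p[2]),0]);xp=np.array([np.cos(p[2]),np.sin(p[2]),0])
for tilt in (0.5,0.7,0.85):
  # rotate tool about tool y so z leans to +press y
  Rt=R0@R.from_rotvec([0,tilt,0]).as_matrix(); fwd=Rt@Tc[:3,2]; print(tilt,"cam fwd press y,z",(fwd@yp).round(2),fwd[2].round(2),"toolz",(Rt[:,2]@yp).round(2))
  for D in (200,250):
    cam_=pw(p,(0,0,112))[0]-fwd*D; t=cam_-Rt@Tc[:3,3]
    print(D,"cam",topress(cam_).round(),cam_[2].round(),"tcp",topress(t).round(),t[2].round(),"shift",(R0.T@(t-s["position"])).round(0), "flange-ish", topress(t-Rt[:,2]*200).round())
E
```

```text
t 7.1 tcp press [  -0.9 -169.4   93.7] F press [ 0.1 -0.5 -0.8] w 80.0
0.5 cam fwd press y,z 0.21 -0.98 toolz 0.48
200 cam [  3. -42.] 308.0 tcp [  0. -20.] 119.0 shift [149.   0. -27.] flange-ish [   3. -115.]
250 cam [  4. -52.] 357.0 tcp [  1. -31.] 168.0 shift [138.   0. -75.] flange-ish [   4. -126.]
0.7 cam fwd press y,z 0.4 -0.92 toolz 0.64
200 cam [  3. -80.] 295.0 tcp [  0. -21.] 115.0 shift [148.   0. -22.] flange-ish [   3. -149.]
250 cam [   3. -100.] 341.0 tcp [  1. -41.] 161.0 shift [128.   0. -68.] flange-ish [   3. -169.]
0.85 cam fwd press y,z 0.53 -0.85 toolz 0.75
200 cam [   3. -106.] 281.0 tcp [  0. -22.] 112.0 shift [148.   0. -19.] flange-ish [   2. -171.]
250 cam [   3. -133.] 324.0 tcp [  1. -48.] 154.0 shift [121.   0. -61.] flange-ish [   3. -198.]
```

```bash
python3 - <<'E'
from h import *
i=vision.camera_info("wrist");Tc=np.array(i["T_tool_cam"]);K=np.array(i["K"]);s=env.state()
R0=R.from_rotvec(s["eef_rot"]).as_matrix();p=press
for tilt in (0,0.3,0.45,0.6):
 Rt=R0@R.from_rotvec([0,tilt,0]).as_matrix()
 for y in (-220,-190,-170):
  for z in (110,140,):
   t=pw(p,(0,y,z))[0];T=np.eye(4);T[:3,:3]=Rt;T[:3,3]=t;T=T@Tc
   c=T[:3,3];cp=topress(c); 
   print(tilt,y,z,"cam",cp.round(),c[2].round(),"tip",proj(K,T,pw(p,(0,0,120)))[0].round(),"mark",proj(K,T,pw(p,(0,0,104)))[0].round(),"hole1",proj(K,T,pw(p,(0,-25,104)))[0].round(),"knob",proj(K,T,pw(p,(0,-74,226)))[0].round(),"shift",(R0.T@(t-s["position"])).round(0))
E
```

```text
0 -220 110 cam [   3. -148.] 285.0 tip [ 280. -361.] mark [ 281. -306.] hole1 [ 281. -218.] knob [ 262. -660.] shift [-51.   1. -16.]
0 -220 140 cam [   3. -148.] 315.0 tip [ 281. -267.] mark [ 282. -231.] hole1 [ 282. -162.] knob [ 273. -316.] shift [-51.   0. -46.]
0 -190 110 cam [   3. -118.] 285.0 tip [ 280. -240.] mark [ 281. -202.] hole1 [ 281. -124.] knob [ 266. -260.] shift [-21.   1. -16.]
0 -190 140 cam [   3. -118.] 315.0 tip [ 281. -174.] mark [ 282. -149.] hole1 [282. -86.] knob [ 274. -115.] shift [-21.   0. -46.]
0 -170 110 cam [  3. -98.] 285.0 tip [ 280. -168.] mark [ 281. -139.] hole1 [281. -67.] knob [268. -71.] shift [ -1.   1. -16.]
0 -170 140 cam [  3. -98.] 315.0 tip [ 281. -118.] mark [282. -98.] hole1 [282. -39.] knob [275.  -5.] shift [ -1.   0. -46.]
0.3 -220 110 cam [   3. -203.] 299.0 tip [ 280. -178.] mark [ 281. -146.] hole1 [ 281. -102.] knob [ 272. -398.] shift [-51.   1. -16.]
0.3 -220 140 cam [   3. -203.] 329.0 tip [ 281. -122.] mark [281. -98.] hole1 [281. -60.] knob [ 276. -220.] shift [-51.   0. -46.]
0.3 -190 110 cam [   3. -173.] 299.0 tip [ 2
[... 1337 characters left out ...]
 [280. -15.] knob [ 275. -234.] shift [-51.   1. -16.]
0.6 -220 140 cam [   3. -260.] 325.0 tip [281. -23.] mark [281.  -4.] hole1 [281.  19.] knob [ 277. -128.] shift [-51.   0. -46.]
0.6 -190 110 cam [   3. -230.] 295.0 tip [280. -32.] mark [280. -10.] hole1 [281.  17.] knob [ 275. -181.] shift [-21.   1. -16.]
0.6 -190 140 cam [   3. -230.] 325.0 tip [281.   7.] mark [281.  24.] hole1 [281.  50.] knob [277. -79.] shift [-21.   0. -46.]
0.6 -170 110 cam [   3. -210.] 295.0 tip [280.  -9.] mark [281.  12.] hole1 [281.  40.] knob [ 275. -141.] shift [ -1.   1. -16.]
0.6 -170 140 cam [   3. -210.] 325.0 tip [281.  28.] mark [281.  44.] hole1 [281.  71.] knob [277. -43.] shift [ -1.   0. -46.]
```

Call:
{"name": "move_arm", "arguments": {
  "increments": "5 1 -30 0 0.1 0 80; 10 1 -56 0 0.25 0 80; 10 1 -56 0 0.37 0 80; 10 1 -56 0 0.49 0 80; 10 1 -56 0 0.61 0 80; 10 1 -56 0 0.7 0 80; 10 1 -56 0 0.7 0 80; 10 1 -56 0 0.7 0 80"
}}

```text
time_s: 7.77
position: [520.2, 11.9, 148.5]
eef_rot: [-2.038, -1.617, -0.719]
wrist_force: [0.5, 1.1, 0.3]
width: 80.0
```

```bash
python3 - <<'E'
from h import *
st(); s=env.state(); im=vision.read_camera("wrist"); cv2.imwrite("pics/w10.png",cv2.resize(im[:,:,::-1],None,fx=1.4,fy=1.4,interpolation=cv2.INTER_CUBIC))
cv2.imwrite("pics/w10c.png",cv2.resize(im[0:140,190:370,::-1],None,fx=4.2,fy=4.2,interpolation=cv2.INTER_CUBIC))
s2=env.state();np.save("s10.npy",np.r_[s["position"],s["eef_rot"]]);print(s2["position"]-s["position"])
E
```

```text
t 7.77 tcp press [   1.2 -160.4  148.5] F press [0.2 1.2 0.3] w 80.0
[0.37705918 0.83815902 0.82302691]
```

View pics/w10.png

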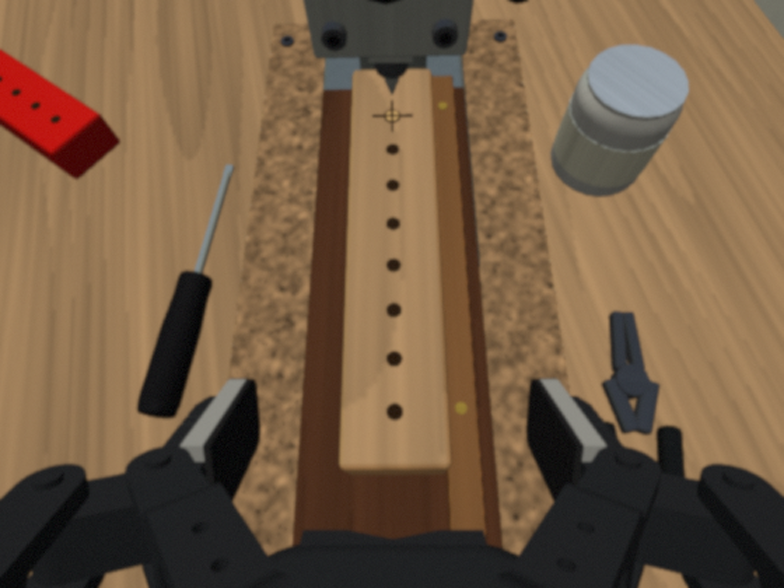

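View pics/w10c.png

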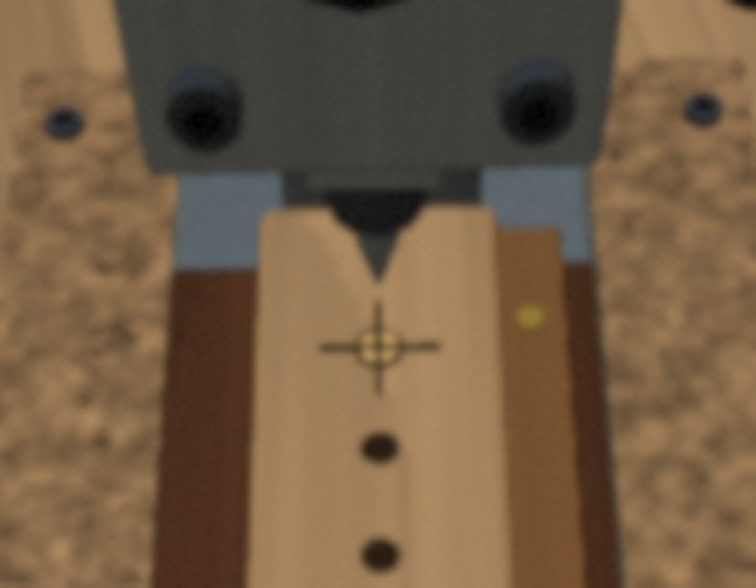

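```bash
python3 - <<'E'
from h import *
a=np.load("s10.npy");C=wcam(dict(position=a[:3],eef_rot=a[3:]))
g=lambda c,z:topress(ray(*C,np.array(c)/4.2+[190,0],z)).round(1)
print("tip",g((379,282),120),"mark",g((379,349),104),"h1",g((379,448),104),"h2",g((379,555),104),"fenceFace far",g((496,229),80),"barL",g((257,300),104),"barR",g((499,300),104),"endfar",g((379,207),104))
E
```

```text
tip [ 0.8 -1.1] mark [ 0.5 -2.1] h1 [  0.4 -26.8] h2 [  0.4 -51.7] fenceFace far [27. 56.] barL [-24.1  11.3] barR [24.8 10.2] endfar [ 0.7 36.4]
```

```bash
python3 - <<'E'
from h import *
a=np.load("s10.npy");C=wcam(dict(position=a[:3],eef_rot=a[3:]))
im=cv2.imread("pics/w10.png")
cv2.imwrite("pics/w10d.png",cv2.resize(im[380:560,310:530],None,fx=3.3,fy=3.3,interpolation=cv2.INTER_CUBIC))
cv2.imwrite("pics/w10e.png",cv2.resize(im[60:130,380:480],None,fx=7,fy=7,interpolation=cv2.INTER_CUBIC))
E
```

```text
(no output)
```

View pics/w10d.png

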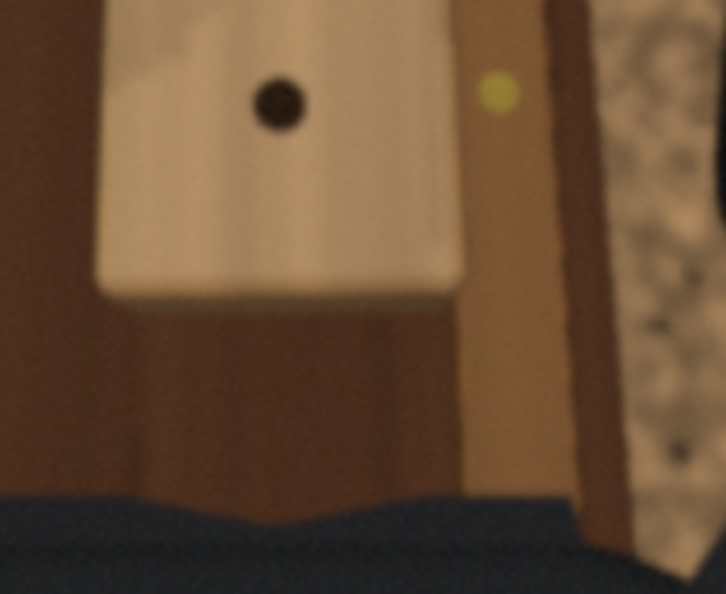

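View pics/w10e.png

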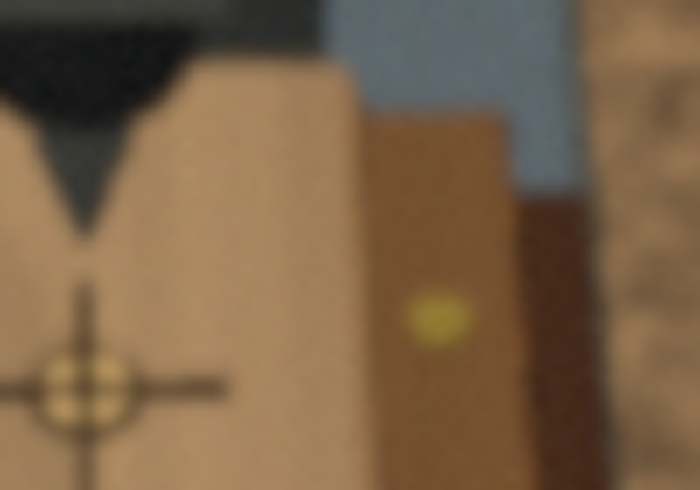

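```bash
python3 - <<'E'
from h import *
a=np.load("s10.npy");C=wcam(dict(position=a[:3],eef_rot=a[3:]))
g=lambda c,z:topress(ray(*C,np.array(c)/1.4,z)).round(1)
print("fence near",g((310+460/3.3,380+420/3.3),80),"fence near foot side", "barR near",g((310+462/3.3,380+240/3.3),104),"barL near",g((310+98/3.3,380+240/3.3),104),"hole7",g((310+279/3.3,380+104/3.3),104),"fence outer near",g((310+570/3.3,380+420/3.3),80))
print("tip2",g((380+84/7,60+240/7),120),"mark2",g((380+86/7,60+390/7),104))
s=env.state();K,Tt=cam("top")
st()
inc((0,-100,330),0.0); inc((0.5,-63,330),0.0)
E
```

```text
fence near [  25.9 -216.5] fence near foot side barR near [  25.2 -194.7] barL near [ -23.4 -194.4] hole7 [   0.9 -176.5] fence outer near [  41.4 -216.6]
tip2 [ 0.6 -1.3] mark2 [ 0.5 -1.7]
t 7.82 tcp press [   1.4 -159.5  149.4] F press [0.4 0.4 0.1] w 80.0
target [532.1  71.1 330. ] shift [ 161.2   -4.6 -100.8] rot [-0.016 -0.694 -0.008]
target [540.6 107.1 330. ] shift [189.6  -4.2 -77.2] rot [-0.016 -0.694 -0.008]
```

Cross at press (0.5, −1.9) and point at (0.7, −1.2) in the same frame: under the point within about 1 mm, bar flush to the fence. Now to the knob.

```bash
python3 - <<'E'
from h import *
inc((0.6,-115,260),0.0)
E
```

```text
target [529.4  56.3 260. ] shift [104.9  -2.8 -56.6] rot [-0.016 -0.694 -0.008]
```

Call:
{"name": "move_arm", "arguments": {
  "increments": "20 0 -30 -0.003 -0.1 0 80; 50 -1 -57 -0.006 -0.22 0 80; 80 -2 -57 -0.01 -0.34 0 80; 105 -3 -57 -0.013 -0.46 0 75; 105 -3 -57 -0.016 -0.58 -0.008 70; 105 -3 -57 -0.016 -0.694 -0.008 66; 105 -3 -57 -0.016 -0.694 -0.008 66; 105 -3 -57 -0.016 -0.694 -0.008 66"
}}

```text
time_s: 8.48
position: [529.3, 59.4, 261.4]
eef_rot: [2.443, 1.973, 0.004]
wrist_force: [0.0, -0.0, 0.2]
width: 66.0
```

```bash
python3 - <<'E'
from h import *
st(); s=env.state(); im=vision.read_camera("wrist"); cv2.imwrite("pics/w11.png",cv2.resize(im[:,:,::-1],None,fx=1.4,fy=1.4,interpolation=cv2.INTER_CUBIC))
np.save("s11.npy",np.r_[s["position"],s["eef_rot"]]);st()
inc((0.6,-62,255),0.0);inc((0.6,-62,182),0.0)
E
```

```text
t 8.48 tcp press [-2.000e-01 -1.120e+02  2.614e+02] F press [ 0.  -0.   0.2] w 66.0
t 8.53 tcp press [-2.000e-01 -1.137e+02  2.609e+02] F press [0.5 0.1 0.3] w 66.3
target [540.9 108.1 255. ] shift [51.7  0.9  5.9] rot [ 0.001 -0.001  0.003]
target [540.9 108.1 182. ] shift [51.6  0.8 78.9] rot [ 0.001 -0.001  0.003]
```

View pics/w11.png

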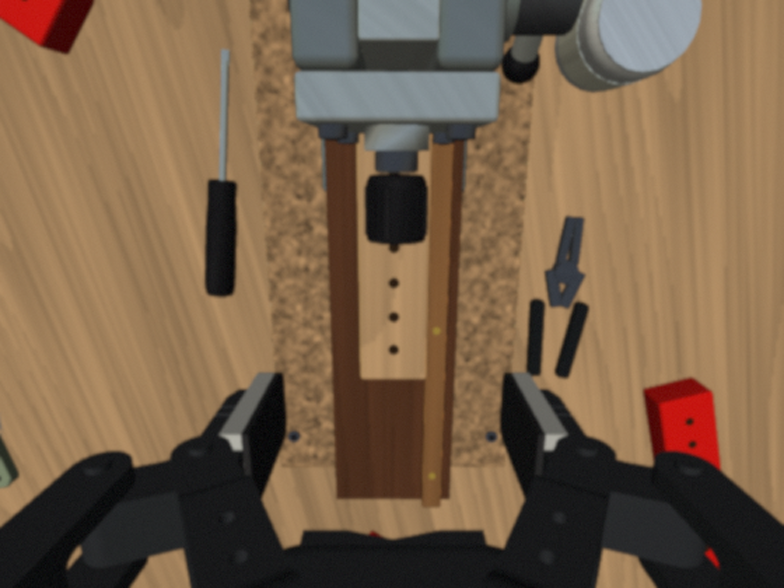

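```bash
python3 - <<'E'
from h import *
a=np.load("s11.npy");C=wcam(dict(position=a[:3],eef_rot=a[3:]))
g=lambda c,z:topress(ray(*C,np.array(c)/1.4,z)).round(1)
for z in (238,250): print(z,"back",g((396,176),z),"front",g((396,243),z),"L",g((365,210),z),"R",g((427,210),z))
print("headfront top",g((397,122),265), "pl",g((297,110),265),g((498,110),265))
E
```

```text
238 back [  0.7 -49.1] front [  0.9 -75.6] L [-11.6 -62.3] R [ 13.2 -62.2]
250 back [  0.6 -48.6] front [  0.8 -73.5] L [-11.  -61.1] R [ 12.3 -60.9]
headfront top [  0.6 -30.7] pl [-32.2 -27.3] [ 33.7 -26.8]
```

Knob at (396,210) measured at press (0.8, −61.5), as expected. Move over it and down.

Call:
{"name": "move_arm", "arguments": {
  "increments": "26 1 2 0 0 0.003 66; 51 1 4 0 0 0.003 66; 51 1 4 0 0 0.003 66; 51 1 30 0 0 0.003 66; 51 1 55 0 0 0.003 66; 51 1 75 0 0 0.003 66; 51 1 79 0 0 0.003 66; 51 1 79 0 0 0.003 66"
}}

```text
time_s: 9.2
position: [539.9, 105.8, 180.7]
eef_rot: [-2.451, -1.963, 0.002]
wrist_force: [-0.6, 0.9, -0.3]
width: 65.9
```

```bash
python3 - <<'E'
from h import *
st(); s=env.state(); im=vision.read_camera("wrist"); cv2.imwrite("pics/w12.png",cv2.resize(im[:,:,::-1],None,fx=1.4,fy=1.4,interpolation=cv2.INTER_CUBIC))
im=vision.read_camera("scene"); cv2.imwrite("pics/sc12.png",cv2.resize(im[130:280,220:380,::-1],None,fx=4,fy=4,interpolation=cv2.INTER_CUBIC))
st();inc((0.7,-62,182),0.0)
E
```

```text
t 9.2 tcp press [ 1.000e-01 -6.440e+01  1.807e+02] F press [-0.8  0.7 -0.3] w 65.9
t 9.3 tcp press [  1.7 -63.3 183.1] F press [-0.3  0.2  0.4] w 65.8
target [541. 108. 182.] shift [ 1.3 -1.   1.1] rot [ 0.003 -0.001 -0.002]
```

View pics/w12.png

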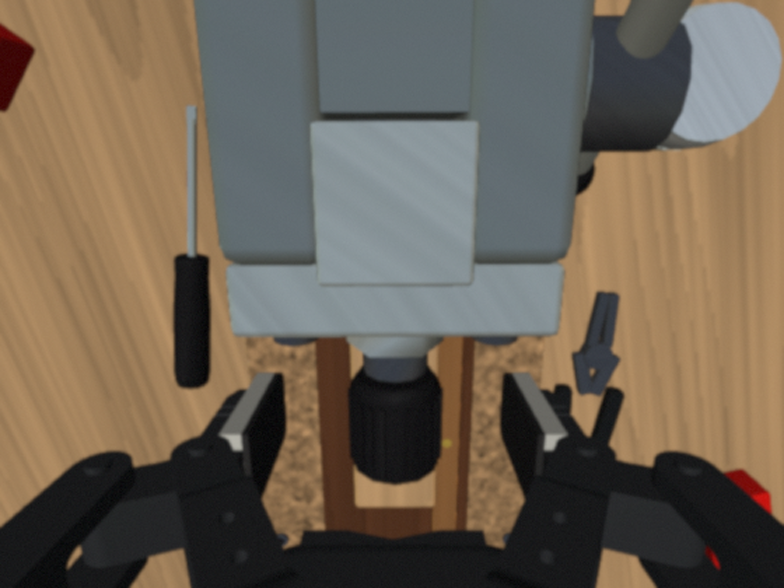

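View pics/sc12.png

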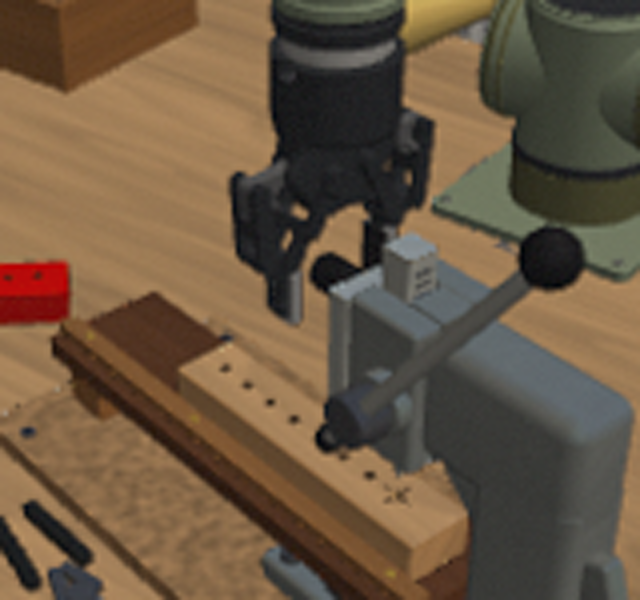

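Call:
{"name": "move_arm", "arguments": {
  "increments": "1 -1 1 0 0 0 40; 1 -1 1 0 0 0 15; 1 -1 1 0 0 0 15; 1 -1 1 0 0 0 15; 1 -1 1 0 0 0 15; 1 -1 1 0 0 0 15; 1 -1 1 0 0 0 15",
  "newtons": 70
}}

```text
time_s: 9.88
position: [541.4, 107.8, 183.3]
eef_rot: [2.449, 1.963, 0.007]
wrist_force: [-1.3, -1.2, 6.6]
width: 22.2
```

```bash
python3 - <<'E'
from h import *
st(); s=env.state(); im=vision.read_camera("wrist"); cv2.imwrite("pics/w13.png",cv2.resize(im[:,:,::-1],None,fx=1.4,fy=1.4,interpolation=cv2.INTER_CUBIC))
E
```

```text
t 9.88 tcp press [  1.1 -62.1 183.3] F press [-1.  -1.5  6.6] w 22.2
```

View pics/w13.png

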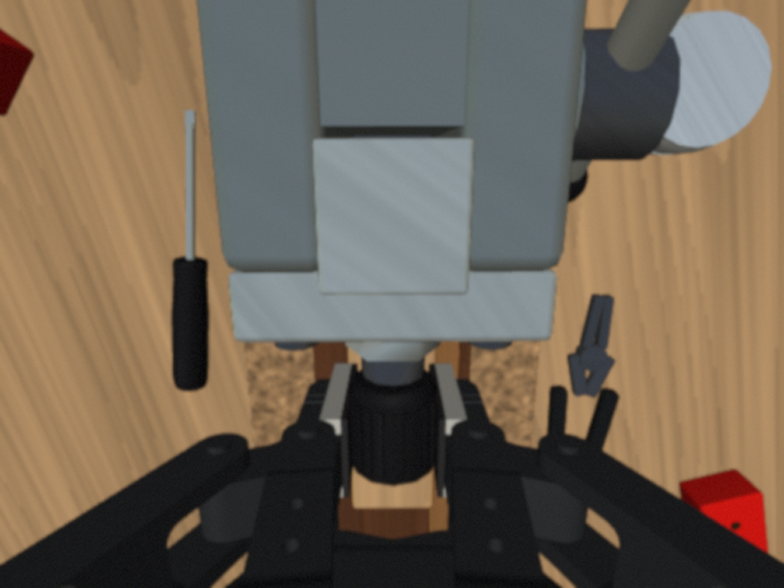

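Call:
{"name": "move_arm", "arguments": {
  "increments": "-3 0 0 0 0 0 15; -6 0 0 0 0 0 15; -9 0 0 0 0 0 15; -12 0 0 0 0 0 15; -14 0 0 0 0 0 15; -15 0 0 0 0 0 15; -15 0 0 0 0 0 15; -15 0 0 0 0 0 15",
  "newtons": 70
}}

```text
time_s: 10.6
position: [538.9, 96.4, 183.3]
eef_rot: [-2.451, -1.964, -0.015]
wrist_force: [1.6, 9.5, -0.7]
width: 22.3
```

```bash
python3 - <<'E'
from h import *
st(); s=env.state(); im=vision.read_camera("wrist"); cv2.imwrite("pics/w14.png",cv2.resize(im[:,:,::-1],None,fx=1.4,fy=1.4,interpolation=cv2.INTER_CUBIC))
st()
E
```

```text
t 10.6 tcp press [  1.2 -73.8 183.3] F press [-0.5  9.6 -0.7] w 22.3
t 10.65 tcp press [  1.2 -73.8 183.3] F press [-1.  10.  -0.3] w 22.4
```

View pics/w14.png

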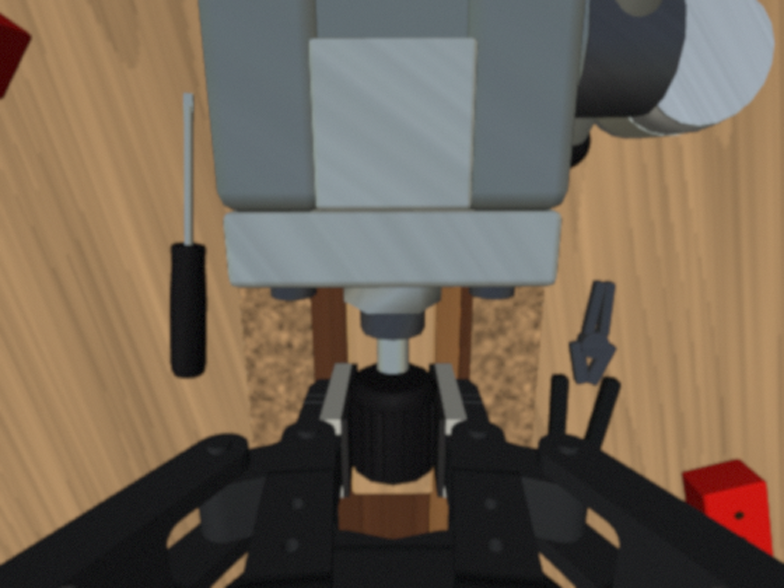

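Call:
{"name": "move_arm", "arguments": {
  "increments": "-5 0 0 0 0 0 15; -7 0 0 0 0 0 15; -7 0 0 0 0 0 15; -7 0 0 0 0 0 15",
  "newtons": 90
}}

```text
time_s: 10.98
position: [539.1, 97.0, 183.4]
eef_rot: [-2.445, -1.957, -0.034]
wrist_force: [3.5, 21.6, -2.0]
width: 21.3
```

```bash
python3 - <<'E'
from h import *
st(); s=env.state(); im=vision.read_camera("wrist"); cv2.imwrite("pics/w15.png",cv2.resize(im[:,:,::-1],None,fx=1.4,fy=1.4,interpolation=cv2.INTER_CUBIC))
im=vision.read_camera("scene"); cv2.imwrite("pics/sc15.png",cv2.resize(im[130:280,220:380,::-1],None,fx=4,fy=4,interpolation=cv2.INTER_CUBIC))
st()
E
```

```text
t 10.98 tcp press [  1.2 -73.2 183.4] F press [-1.3 21.8 -2. ] w 21.3
t 11.08 tcp press [  1.2 -73.2 183.4] F press [-0.3 21.9 -1.9] w 21.6
```

View pics/w15.png

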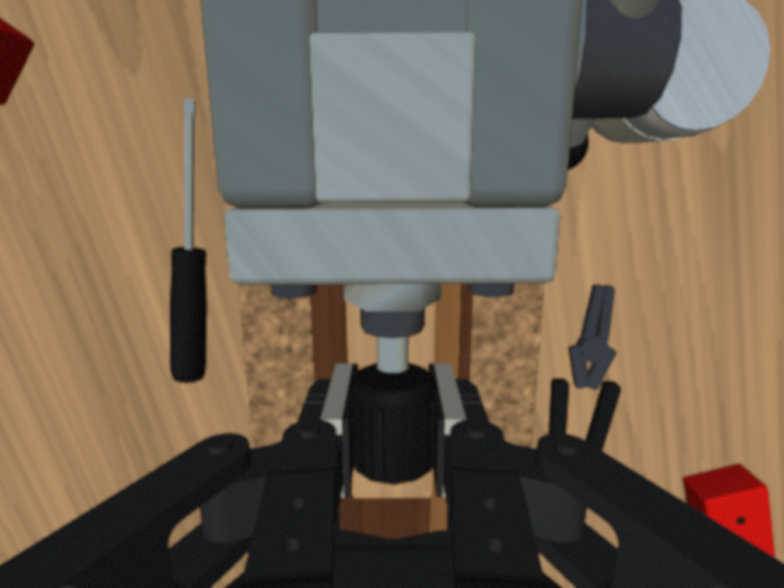

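View pics/sc15.png

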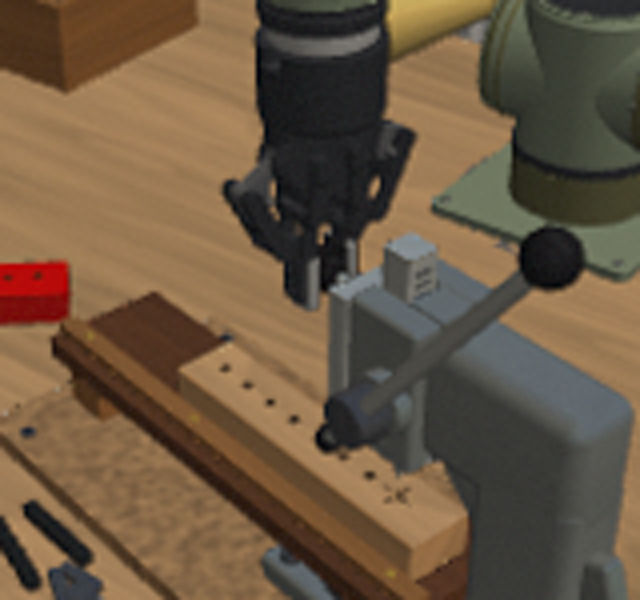

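Force rose from 10 to 22 N with no further travel, so the plunger is at its stop. The bar is unmoved (cross still at scene crop (398,495)). Handing in.

```bash
python3 - <<'E'
from h import *
print(env.finish_job()); st()
E
```

```text
the job is handed in; nothing more can be done
None
the job is handed in; nothing more can be done
```

The broom head is in place, and I handed the job in at about 11 s with the gripper still holding the plunger fully back. It reports no verdict.

- **Broom head:** I slid it flat along the bed and pushed it against the fence, where I felt about 6 N. I let go before touching the plunger. A tilted wrist view showed the cross about 1 mm or less from the point in y and about 0.3 mm in x. It also showed the bar parallel to the fence and against it, to within about 0.7 mm.
- **Plunger:** The knob moved back about 12 mm. The pull then rose from 10 to 22 N with no further travel, so it is at its stop, and the grip did not slip. In the last scene picture the cross had not moved since before I gripped the knob. I did not touch the lever, ram, screwdriver, tin or pliers.

**Checks that disagreed:**
- **Fingertips:** They ended about 37 mm short of the stated TCP. My first close therefore met nothing, just above the bar; I saw this in the pictures and allowed for it.
- **Bar position:** While the bar was still gripped, the estimates of the cross's position along the bed differed by 2 to 3 mm. The direct view of cross and point settled it.

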